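# Open the red-capped battery pod

### The arm

A 6-joint arm with a two-finger parallel gripper is mounted at the origin on a cart in front of the work surface, level with it; the furniture and walls round the work are solid. World frame = base frame: x ahead of the robot, y to its left, z up, the work surface at z = 0. Lengths are in mm, angles in degrees, forces in N, time in s.
With the tool pointing down it reaches from about 300 to 850 mm from the base axis. Payload 4.2 kg.
Tool frame: the origin (TCP) lies midway between the tips of the shut fingers; the grasp point (between the pads) lies 19 mm behind it; x points along the fingers, y is the direction in which the jaws open and shut, and the axes are right-handed (so a half turn about x gives the same grasp; the last joint's range is limited). The gripper opens to 91 mm and grips with 3 to 60 N. Pads are 32 mm wide; open, the fingers measure 118 mm over their backs; the gripper's body (76 mm by 178 mm) begins 60 mm behind the grasp point.
Start: joints at [-77.177, 18.312, 89.639, -0, 72.044, -1.146], TCP at [138.803, -558.012, 213.976] pointing down, gripper open.
Joint ranges: [-177.97, 177.97], [-48.28, 115.42], [12.27, 149.76], [-77.06, 257.06], [2.81, 150.46], [-146.56, 146.56]. Speed limits (degrees/s): [147.25, 147.25, 180, 180, 180, 180].

### API

Orientations are given as [roll, pitch, yaw] about the fixed x, y, z axes, in that order (R = Rz(yaw) Ry(pitch) Rx(roll)).
In Python, from workcell import env gives the robot as it stands.
- The arm moves only by the shell command python3 -m handwheel 'ROWS' [FORCE]. ROWS is text: rows parted by semicolons, each of 7 numbers parted by spaces: the turn, a rotation vector about the tool's x, y, z in degrees, then the shift along the tool's x, y, z in m, then the finger opening in m, from 0 to 0.0912. In form: rx ry rz x y z grip; .... A call has 1 to 12 rows; each row is the pose to reach, as a shift and turn from the pose commanded when the call began, along the tool's axes at that moment; what a row does not reach only later rows make up. A row lasts 1/12 s, in which the tool goes at most 41.7 mm and 7.16 degrees, less where a joint would pass 70% of its speed; a pose out of reach is approached as far as the arm can. A call with a gripper value outside its range is refused whole. The fingers move at their own pace and stop on an object; FORCE is the grip in N (left out, the last holds). Time passes only in rows, so rows that repeat a pose let the fingers close. It gives the time, the measured TCP pose, the force and the opening at its end, in the units of the state.
- env.state(): the state, without advancing time (a new reading comes with each control period).
- env.grab_frame(name): name is "scene" or "top" or "wrist"; returns the picture (400x640x3 uint8, red, green, blue); there is no depth.
- env.get_calibration(name): a dict with "mtx" (3x3 intrinsics, pixels), "T" (4x4, takes a point from camera to world coordinates); the wrist camera has in their place "hand_eye" (4x4, takes a point from camera to tool coordinates, whose origin is the TCP and whose axes are the tool frame's). Camera axes: x right, y up, looking along -z (the intrinsics and any distortion apply to the point x, -y, -z); pixel columns grow to the right and rows downward; lengths in mm; the calibration is good to about 2 mm. A picture is of the moment at which its call begins: read the wrist's pose just before it. get_calibration takes no time and is no camera call.
- env.job_done(): hands the job in, once; it reports no verdict.
The state is a dict: "time_s": time; "qpos": joint angles; "qvel": joint speeds; "effort": joint torques, N m; "ee_pos": TCP position; "ee_rot": TCP orientation; "force": force on the tool from outside, world axes, zero at the start; "torque": the same for the moment, N m; "gripper_width": finger opening in mm.
Only numpy, scipy, OpenCV 4.12 (cv2) and the standard library are available. Lean on these libraries where they do the work, as an engineer would, in place of code of your own. Each camera call takes 0.05 s, during which the arm holds its last target. There are 200 camera calls.

### The job

The cell in the battery pod with the red cap is due for a change. Push the red cap down against its spring, keep it down while turning it anticlockwise (seen from above) by a sixth of a turn until its wing lines up with the two white marks on the pod, let it rise, lift it off and stand it upright in the grey tray, flat on the tray's floor. Leave the blue cap locked on its own pod.

Things in the scene. Friction and masses are not known exactly. Their poses are not given: they have to be found in the camera images.
- red_cap: Red cap, 180 g. Origin: underside centre of its 26 mm stem; z up, x along wing and lugs. Lug bar along x, 42 x 6 mm, z 0-5 mm; red flange dia 48, z 24-30; grip wing 40 (x) x 14 (y) mm, z 30-58: pinch it across y. Starts locked in red_pod, origin 49 mm above pod's underside, x at +30 deg from pod's x. To free: press 8-10 mm (catch clears at 6, flange bottoms at 11), hold, turn +60 deg, rise.
- red_pod: Yellow fixed box 80 x 80 x 62 mm under the red cap, which sits in its top centre. Origin: underside centre, z up. Exit slot for the lugs lies along its y axis, as do two white marks on top; +-10 deg will do, end stop 6 deg past. Spring pushes the cap up: 5.6 N locked, +0.4 N per mm; freed, it rises to 6 mm above locked; lugs leave the pod at 13 mm. Red and blue pods may swap places.
- blue_cap: Blue cap, same shape and frame as the red one, locked in a second yellow pod like the first. Not to be disturbed.
- tray: Shallow grey open tray, fixed to the worktop, 130 x 130 mm outside, 18 mm high, walls and floor about 4 mm thick. Origin: centre of its underside.
Not all that is in view belongs to the job. Leave any green look-alike of the red_cap alone.

How it is judged:
By the outcome, as a careful person would: the job done as asked, in the order asked, and still so for the second after the job is handed in, with the robot touching nothing.
It also fails if it takes over 42 s, if anything falls off the work surface, if the arm or the gripper's body presses on something with over 40 N, if the wrist force passes 120 N, or if a joint passes its speed limit or range.

## Working session

There is one attempt and no reset: what is moved stays moved. The work goes in short steps, Python scripts to look and compute and a shell command to move; the robot and the scene stay as the last step left them, time stands still between calls to the robot, and variables do not carry over. Pictures are saved under pics/ and viewed, on a budget of 10 in all, crops included, one or two more only if the job needs it, and the job is handed in when it is done.

```bash
mkdir -p pics; ls
python3 - <<'E'
from workcell import env
import cv2
for n in("top","scene"):
    c=env.get_calibration(n);print(n,c)
    cv2.imwrite(f"pics/{n}0.png",env.grab_frame(n)[:,:,::-1])
print(env.get_calibration("wrist"));print(env.state())
E
```

```text
pics
top {'mtx': array([[366.653272  ,   0.        , 323.51334277],
       [  0.        , 366.653272  , 194.07331275],
       [  0.        ,   0.        ,   1.        ]]), 'T': array([[-1.94336703e-03,  9.88664660e-01, -1.50127993e-01,
         3.92980575e+02],
       [-9.99592828e-01, -6.19435619e-03, -2.78533352e-02,
        -6.40541274e+01],
       [-2.84675545e-02,  1.50012735e-01,  9.88274141e-01,
         9.09424613e+02],
       [ 0.00000000e+00,  0.00000000e+00,  0.00000000e+00,
         1.00000000e+00]])}
scene {'mtx': array([[454.76130369,   0.        , 321.2815148 ],
       [  0.        , 454.76130369, 203.90261204],
       [  0.        ,   0.        ,   1.        ]]), 'T': array([[-8.01365995e-01,  2.78406777e-01, -5.29435745e-01,
        -4.17127365e+01],
       [-5.98146689e-01, -3.64450300e-01,  7.13720195e-01,
         7.16680773e+02],
       [ 5.75152287e-03,  8.88631333e-01,  4.58586169e-01,
         5.41390619e+02],
       [ 0.00000000e+00,  0.00000000e+00,  0.00000000e+00,
         1.00000000e+00]])}
{'mtx': array([[331.81420011,   0.        , 320.12952701],
      
[... 399 characters left out ...]
00e+00,  0.00000000e+00,
         1.00000000e+00]])}
{'time_s': 0.1, 'qpos': array([-7.71767930e+01,  1.83495615e+01,  8.96990941e+01, -1.28204211e-03,
        7.20433951e+01, -1.14665725e+00]), 'qvel': array([ 0.07755537, -0.06954989, -0.17156943, -0.08096684,  0.08524568,
       -0.01122395]), 'effort': array([-2.61863097e-04, -4.13332558e+01, -2.32508522e+01,  7.29825860e-02,
        4.22024424e-02, -5.72277304e-05]), 'ee_pos': array([ 138.69960113, -557.56325432,  213.19065566]), 'ee_rot': array([-90.38797737,  89.90794115, 103.58228314]), 'force': array([ 0.63274114,  0.32146896, -0.07713309]), 'torque': array([-0.00164722, -0.01230197, -0.03745553]), 'gripper_width': 91.12269693384825}
```

View pics/top0.png

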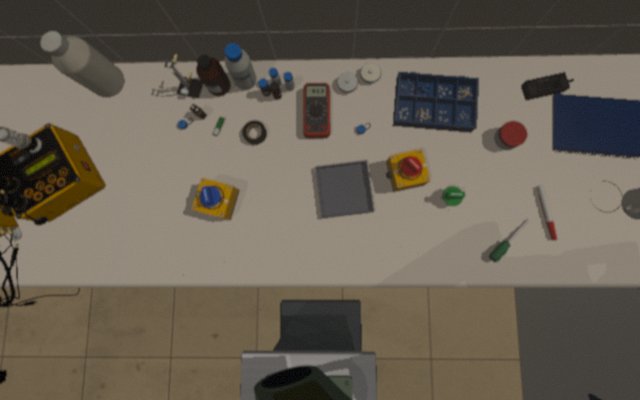

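View pics/scene0.png

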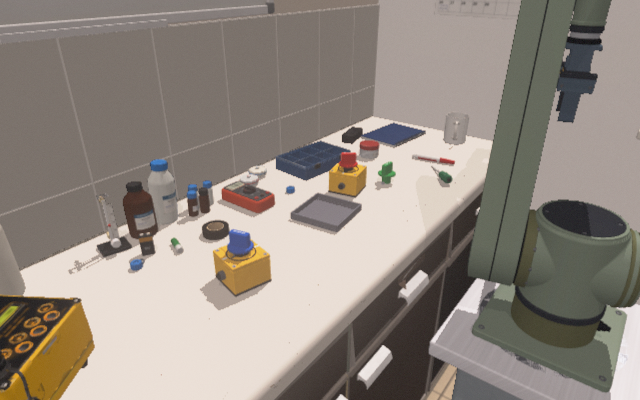

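The top view shows the red cap at about (411,168), the tray at about (344,189), the blue pod at about (213,198) and a green decoy at (453,196). I'll enlarge the area around the red cap and tray.

```bash
cat > h.py <<'E'
from workcell import env
import numpy as np, cv2
from scipy.spatial.transform import Rotation as R
def ray(name,u,v,z,T=None):
    c=env.get_calibration(name); T=c["T"] if T is None else T
    d=np.linalg.inv(c["mtx"])@[u,v,1.]; d=T[:3,:3]@[d[0],-d[1],-d[2]]
    return T[:3,3]+d*(z-T[2,3])/d[2]
def tool(s=None):
    s=s or env.state(); M=np.eye(4); M[:3,:3]=R.from_euler("xyz",s["ee_rot"],degrees=True).as_matrix(); M[:3,3]=s["ee_pos"]; return M
E
python3 - <<'E'
from h import *
im=cv2.imread("pics/top0.png")[140:230,305:435]
cv2.imwrite("pics/top0c.png",cv2.resize(im,None,fx=6,fy=6,interpolation=cv2.INTER_CUBIC))
print(ray("top",411,166,105),ray("top",344,189,4))
E
```

```text
[ 577.29420537 -236.72947959  105.        ] [543.03026654 -89.79674607   4.        ]
```

View pics/top0c.png

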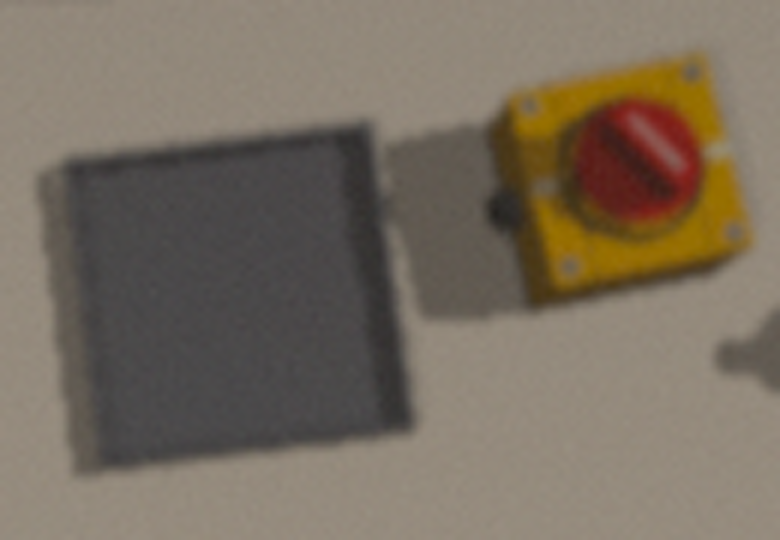

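Run:
```python
from h import *
p=lambda u,v,z:ray("top",305+(u+.5)/6-.5,140+(v+.5)/6-.5,z)
s=[p(*q,62) for q in((530,106),(692,72),(735,231),(570,266))]
print("pod c",np.mean(s,0),[round(np.linalg.norm(s[i]-s[(i+1)%4])) for i in range(4)])
a=lambda d:np.degrees(np.arctan2(d[1],d[0]))
print("edges",[round(a(s[(i+1)%4]-s[i]),1) for i in range(4)])
m=p(720,151,62)-p(545,187,62);print("marks",a(m),np.linalg.norm(m), (p(720,151,62)+p(545,187,62))/2)
w=p(680,165,107)-p(635,115,107);print("wing",a(w))
w=p(660,200,79)-p(590,125,79);print("wing edge",a(w))
t=[p(*q,18) for q in((68,162),(372,125),(412,430),(100,467))]
print("tray",np.mean(t,0),[round(np.linalg.norm(t[i]-t[(i+1)%4])) for i in range(4)],a(t[1]-t[0]))
M=tool();print(M)
```

```text
pod c [ 583.25095475 -243.14492971   62.        ] [65, 65, 66, 65]
edges [np.float64(-78.4), np.float64(-167.6), np.float64(101.8), np.float64(11.9)]
marks -78.59653343096251 69.96739136714172 [ 582.96292691 -243.47226226   62.        ]
wing -140.39166800660345
wing edge -139.18854263077995
tray [541.59164312 -89.89639992  18.        ] [127, 128, 127, 128] -83.38643680222147
[[-3.77326825e-04  2.41417926e-01 -9.70421168e-01  1.38699601e+02]
 [ 1.56179505e-03 -9.70419911e-01 -2.41418221e-01 -5.57563254e+02]
 [-9.99998709e-01 -1.60669254e-03 -1.08798567e-05  2.13190656e+02]
 [ 0.00000000e+00  0.00000000e+00  0.00000000e+00  1.00000000e+00]]
```

Scale checks hold: the tray measures 127–128 mm and the marks lie square to the pod edges. The pod centre is (583,-243), its x axis is at +11.5°, and the wing reads 40° against 41.5° expected. I'll approach above the cap.

```bash
python3 -m handwheel '-5 0 0 0.003 -0.0148 -0.038 0.09; -12 0 0 0.006 -0.030 -0.076 0.08; -19 0 0 0.009 -0.045 -0.114 0.07; -26 0 0 0.012 -0.060 -0.152 0.06; -27.5 0 0 0.015 -0.074 -0.190 0.06; -27.5 0 0 0.018 -0.089 -0.228 0.06; -27.5 0 0 0.021 -0.104 -0.266 0.06; -27.5 0 0 0.024 -0.119 -0.304 0.06; -27.5 0 0 0.027 -0.134 -0.342 0.06; -27.5 0 0 0.030 -0.148 -0.380 0.06; -27.5 0 0 0.033 -0.163 -0.418 0.06; -27.5 0 0 0.033 -0.178 -0.456 0.06'
python3 - <<'E'
from h import *
M=tool();print(M, M[:3,:3].T@(np.array([583,-243,180])-M[:3,3]))
E
```

```text
time_s: 1.1
ee_pos: [539.2, -273.4, 179.9]
ee_rot: [-62.4, 89.9, 159.1]
force: [-0.7, -0.5, 0.1]
gripper_width: 59.6
[[-1.90116202e-03  6.62415148e-01 -7.49134539e-01  5.39205682e+02]
 [ 7.27853734e-04 -7.49134778e-01 -6.62417206e-01 -2.73399397e+02]
 [-9.99997928e-01 -1.80462280e-03  9.42085249e-04  1.79870180e+02]
 [ 0.00000000e+00  0.00000000e+00  0.00000000e+00  1.00000000e+00]] [ -0.19095397   6.23654021 -52.94479737]
```

```bash
python3 -m handwheel '0 0 0 0 0.003 -0.027 0.06; 0 0 0 0 0.006 -0.053 0.06; 0 0 0 0 0.006 -0.053 0.06; 0 0 0 0 0.006 -0.053 0.06'
python3 - <<'E'
from h import *
M=tool();np.save("M1.npy",M);im=env.grab_frame("wrist")[:,:,::-1];cv2.imwrite("pics/w1.png",im)
print(M[:3,3],np.degrees(np.arctan2(M[1,1],M[0,1])))
E
```

```text
time_s: 1.43
ee_pos: [582.4, -243.6, 180.0]
ee_rot: [-50.5, 89.9, 171.1]
force: [-0.3, -0.0, -0.5]
gripper_width: 59.8
[ 582.43790484 -243.60251364  180.01613993] -48.39585279256601
```

View pics/w1.png

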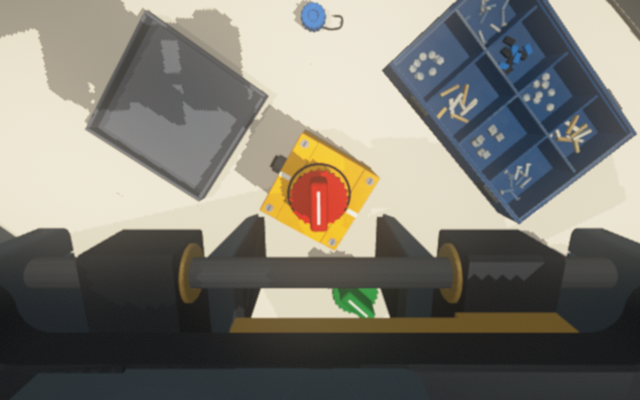

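The wrist view shows the red wing upright in the image at u≈319, v≈178–228, so it is square to the jaws. The white marks are at about (281,181) and (351,212).

Run:
```python
from h import *
M=np.load("M1.npy");T=M@env.get_calibration("wrist")["hand_eye"]
print("wing",ray("wrist",319,203,107,T));a=ray("wrist",319,192,107,T)-ray("wrist",319,226,107,T);print(np.degrees(np.arctan2(a[1],a[0])))
s=[ray("wrist",*q,62,T) for q in((305,143),(372,181),(332,241),(269,208))];print("pod",np.mean(s,0))
t=[ray("wrist",*q,18,T) for q in((146,10),(268,97),(201,199),(87,126))];print("tray",np.mean(t,0),[np.linalg.norm(t[i]-t[i-1]).round() for i in range(4)])
```

```text
wing [ 584.78386422 -239.29162018  107.        ]
41.602843333394716
pod [ 582.01301714 -242.00188458   62.        ]
tray [543.35190201 -90.03357937  18.        ] [np.float64(125.0), np.float64(131.0), np.float64(125.0), np.float64(129.0)]
```

Both views agree on the pod centre to about 1.5 mm, and the TCP is within 1 mm of it. I'll descend and grip.

```bash
python3 -m handwheel '0 0 0 0.03 0 0 0.06; 0 0 0 0.06 0 0 0.06; 0 0 0 0.085 0 0 0.06; 0 0 0 0.096 0 0 0.06; 0 0 0 0.096 0 0 0.0; 0 0 0 0.096 0 0 0.0; 0 0 0 0.096 0 0 0.0; 0 0 0 0.096 0 0 0.0; 0 0 0 0.096 0 0 0.0; 0 0 0 0.096 0 0 0.0; 0 0 0 0.096 0 0 0.0; 0 0 0 0.096 0 0 0.0' 55
```

```text
time_s: 2.48
ee_pos: [582.1, -244.4, 85.5]
ee_rot: [136.7, 90.0, -1.8]
force: [-0.8, 0.1, 3.4]
gripper_width: 13.7
```

```bash
python3 -m handwheel '0 0 0 0.003 0 0 0; 0 0 0 0.006 0 0 0; 0 0 0 0.008 0 0 0; 0 0 0 0.0095 0 0 0; 0 0 0 0.0095 0 0 0; 0 0 0 0.0095 0 0 0'
```

```text
time_s: 2.98
ee_pos: [582.1, -244.5, 76.0]
ee_rot: [146.2, 90.0, 7.6]
force: [-1.8, 2.2, 7.3]
gripper_width: 13.6
```

Force rose 3.9 N over 9.5 mm, which matches the spring rate, so the cap is pressed. Now the anticlockwise turn, which is negative about the tool's downward x axis.

```bash
python3 -m handwheel '-5 0 0 0 0 0 0; -11 0 0 0 0 0 0; -17 0 0 0 0 0 0; -23 0 0 0 0 0 0; -29 0 0 0 0 0 0; -35 0 0 0 0 0 0; -41 0 0 0 0 0 0; -47 0 0 0 0 0 0; -53 0 0 0 0 0 0; -58 0 0 0 0 0 0; -60 0 0 0 0 0 0; -60 0 0 0 0 0 0'
python3 - <<'E'
from h import *
s=env.state();M=tool(s);print(M[:3,3],np.degrees(np.arctan2(M[1,1],M[0,1])),s["force"],s["torque"])
cv2.imwrite("pics/w2.png",env.grab_frame("wrist")[100:,:,::-1])
E
```

```text
time_s: 3.98
ee_pos: [583.6, -245.2, 76.6]
ee_rot: [55.4, 89.8, -23.1]
force: [-0.2, -0.2, 6.6]
gripper_width: 13.3
[ 583.56759256 -245.19786635   76.64511185] 11.540913364415216 [-0.23714312 -0.23793661  6.63480499] [ 0.15810957 -0.13934682  0.08827976]
```

View pics/w2.png

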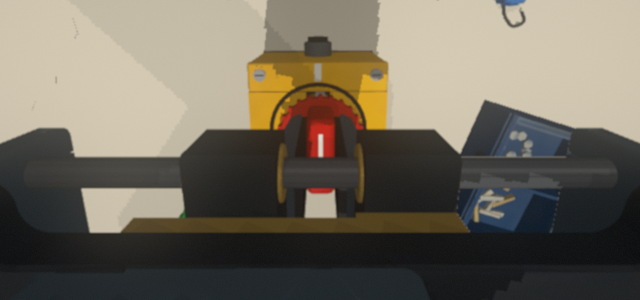

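The wing at u≈320 now points at the white mark at (318,72), so it is aligned. I'll let it rise and then lift it.

```bash
python3 -m handwheel '0 0 0 -0.003 0 0 0; 0 0 0 -0.006 0 0 0; 0 0 0 -0.009 0 0 0; 0 0 0 -0.012 0 0 0; 0 0 0 -0.015 0 0 0; 0 0 0 -0.015 0 0 0; 0 0 0 -0.020 0 0 0; 0 0 0 -0.025 0 0 0; 0 0 0 -0.030 0 0 0; 0 0 0 -0.040 0 0 0; 0 0 0 -0.040 0 0 0'
python3 - <<'E'
from h import *
s=env.state();print(s["force"],s["torque"])
E
```

```text
time_s: 4.95
ee_pos: [582.7, -245.0, 117.4]
ee_rot: [50.4, 89.9, -28.1]
force: [0.9, -0.3, -1.4]
gripper_width: 13.9
[ 0.868184   -0.25655148 -1.37007168] [-0.06566188 -0.2287539   0.01541322]
```

The wrist now carries -1.4 N, about the cap's weight, so the cap is free. I'll carry it to the tray.

```bash
python3 -m handwheel '0 0 0 -0.015 0 0 0; 0 0 0 -0.025 0 0 0; 0 0 0 -0.025 -0.001 -0.02 0; 0 0 0 -0.025 -0.003 -0.05 0; 0 0 0 -0.025 -0.0045 -0.08 0; 0 0 0 -0.025 -0.006 -0.11 0; 0 0 0 -0.025 -0.0075 -0.135 0; 0 0 0 -0.025 -0.0085 -0.152 0; 0 0 0 -0.025 -0.0085 -0.16 0; 0 0 0 -0.025 -0.0085 -0.16 0; 0 0 0 -0.025 -0.0085 -0.16 0'
python3 - <<'E'
from h import *
M=tool();print(M[:3,3],np.degrees(np.arctan2(M[1,1],M[0,1])))
cv2.imwrite("pics/w3.png",env.grab_frame("wrist")[:,:,::-1])
cv2.imwrite("pics/s3.png",cv2.resize(env.grab_frame("scene")[100:280,220:440,::-1],None,fx=3,fy=3,interpolation=cv2.INTER_CUBIC))
E
```

```text
time_s: 5.87
ee_pos: [542.4, -89.9, 140.9]
ee_rot: [38.9, 89.9, -39.6]
force: [-0.4, 0.2, -2.8]
gripper_width: 13.9
[542.43902537 -89.91257177 140.89337196] 11.511697864078505
```

View pics/s3.png

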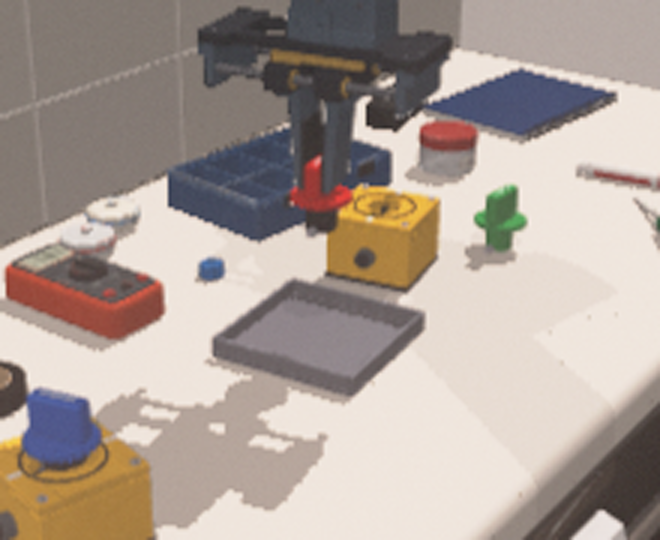

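The cap hangs upright in the fingers at about (320,195) in the crop, and the emptied pod is to its right. I'll lower it.

```bash
python3 -m handwheel '0 0 0 0.02 0 0 0; 0 0 0 0.045 0 0 0; 0 0 0 0.07 0 0 0; 0 0 0 0.085 0 0 0; 0 0 0 0.092 0 0 0; 0 0 0 0.096 0 0 0; 0 0 0 0.096 0 0 0;0 0 0 0.096 0 0 0'; python3 -m handwheel '0 0 0 0.001 0 0 0; 0 0 0 0.002 0 0 0; 0 0 0 0.003 0 0 0;0 0 0 0.003 0 0 0'
```

```text
time_s: 6.63
ee_pos: [542.8, -90.1, 45.2]
ee_rot: [63.8, 89.9, -14.8]
force: [-0.5, -0.1, -1.4]
gripper_width: 13.8
time_s: 6.97
ee_pos: [542.0, -89.5, 41.7]
ee_rot: [59.3, 90.0, -19.2]
force: [0.6, -0.1, -2.0]
gripper_width: 13.5
```

```bash
python3 -m handwheel '0 0 0 0.0005 0 0 0; 0 0 0 0.001 0 0 0; 0 0 0 0.001 0 0 0'; python3 -m handwheel '0 0 0 0.0005 0 0 0; 0 0 0 0.001 0 0 0; 0 0 0 0.001 0 0 0'
```

```text
time_s: 7.22
ee_pos: [542.0, -89.5, 40.5]
ee_rot: [52.2, 90.0, -26.3]
force: [-0.3, -0.6, -1.6]
gripper_width: 13.8
time_s: 7.47
ee_pos: [542.0, -89.5, 40.4]
ee_rot: [62.9, 90.0, -15.7]
force: [-2.6, 0.2, 6.2]
gripper_width: 13.6
```

The force turned positive at TCP z = 40.4, as predicted for floor contact (40.5). I'll release and retreat.

```bash
python3 -m handwheel '0 0 0 -0.0005 0 0 0.02; 0 0 0 -0.0005 0 0 0.03; 0 0 0 -0.0005 0 0 0.05; 0 0 0 -0.0005 0 0 0.06; 0 0 0 -0.0005 0 0 0.06; 0 0 0 -0.02 0 0 0.06; 0 0 0 -0.05 0 0 0.06; 0 0 0 -0.08 0 0 0.06; 0 0 0 -0.11 0 0 0.06; 0 0 0 -0.14 0 0 0.06; 0 0 0 -0.16 0 0 0.06; 0 0 0 -0.16 0 0 0.06'
python3 - <<'E'
from h import *
a=env.grab_frame("wrist")[:,:,::-1];b=env.grab_frame("scene")[100:300,200:440,::-1]
cv2.imwrite("pics/w4.png",a);cv2.imwrite("pics/s4.png",cv2.resize(b,None,fx=3,fy=3,interpolation=cv2.INTER_CUBIC))
E
```

```text
time_s: 8.47
ee_pos: [544.6, -90.0, 204.3]
ee_rot: [67.5, 89.4, -11.0]
force: [1.5, 0.6, -0.0]
gripper_width: 59.9
```

View pics/s4.png

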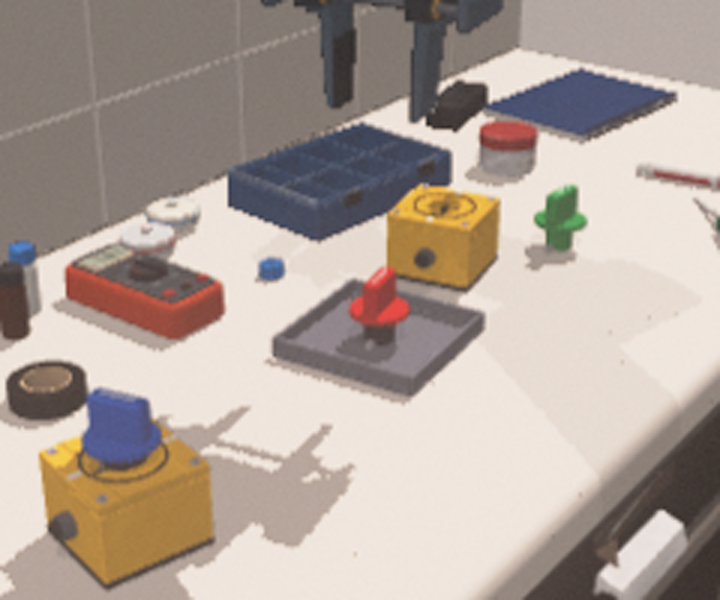

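View pics/w4.png

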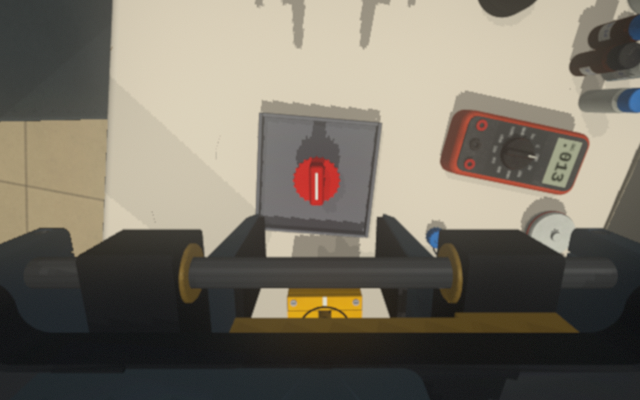

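The scene crop shows the cap upright in the tray at about (378,310), with the blue cap untouched on its pod. The wrist view shows it well inside the walls at (317,180), and the gripper is clear.

```bash
python3 -m handwheel '0 0 0 0 0 0 0.06; 0 0 0 0 0 0 0.06'; python3 -c "
from workcell import env;print(env.job_done())"
```

```text
time_s: 8.73
ee_pos: [540.9, -89.3, 197.7]
ee_rot: [-110.5, 89.8, 171.0]
force: [1.0, 0.1, -0.0]
gripper_width: 60.0
the job is handed in; nothing more can be done
None
```

The red cap is off its pod and standing upright in the grey tray. I handed the job in at 8.7 s, well inside the 42 s limit.

- **Unlocking:** I pressed the cap 9.5 mm with the grip held. The force rose 3.9 N, as the spring rate predicts. I then turned it 60° anticlockwise, and the wrist picture showed the wing in line with the white mark I could see.
- **Lifting:** After it rose and came off, the wrist carried about -1.4 to -2.8 N, consistent with the cap's weight.
- **Placing:** I lowered the cap until the force turned to +6.2 N at a tool height of 40.4 mm, against 40.5 mm predicted for the tray floor.

The last pictures show the cap upright near the middle of the tray. The blue cap looks untouched on its own pod, the green look-alike is where it was, and the gripper is clear of everything. No check failed. The two measurements of the pod's centre differed by about 1.5 mm, which made no difference to the grasp.

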